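Lock the full sharps tub

ROBOT

A 7-joint arm with a two-finger parallel gripper is mounted at the origin on the work surface. World frame = base frame: x ahead of the robot, y to its left, z up, the work surface at z = 0. Lengths are in m, angles in rad, forces in N, time in s.
With the tool pointing down it reaches from about 0.4 to 0.75 m from the base axis. Payload 19.5 kg.
Tool frame: the origin (TCP) lies at the very end of the fingers, on their centre line; the grasp point (between the pads) lies 19 mm behind it (grasp_offset is the distance from the TCP to the grasp point, in m); z points along the fingers, y is the direction in which the jaws open and shut (so a half turn about z gives the same grasp; the last joint's range is limited). The gripper opens to 85 mm and grips with 20 to 120 N. Pads are 22 mm wide; open, the fingers measure 114 mm over their backs; the gripper's body (76 mm by 85 mm) begins 54 mm behind the grasp point. The pads swing forward as they close: fully open they stand 13 mm farther back than shut.
Start: joints at [-1.355, 0.707, -0.028, 1.485, 0.022, 0.951, -0.075], TCP at [0.147, 0.556, 0.196] pointing down, gripper open.
Joint ranges: [-2.71, 2.71], [-0.32, 2.16], [-1.57, 1.52], [0, 2.45], [-1.46, 4.6], [0, 2.02], [-2.83, 2.83]. Speed limits (rad/s): [1.89, 1.89, 2.57, 2.57, 3.01, 3.01, 3.01].

INTERFACE

Orientations are given as a unit quaternion [w, x, y, z].
In Python, from cell import state, capture, camera_info, close_job, grasp_offset gives the robot as it stands. The module is installed in compiled form; this text tells all that it offers.
- The arm moves only by the shell command python3 -m creep 'ROWS' [FORCE]. ROWS is JSON, one flat list of numbers, 7 for each row, row after row: the turn, a rotation vector about the world's x, y, z as a fraction of full scale, then the shift along the world's x, y, z as a fraction of full scale, then the opening, from 0 (shut) to 1 (fully open). In form: [wx, wy, wz, tx, ty, tz, grip, wx, wy, wz, tx, ty, tz, grip, ...]. A call has 1 to 10 rows; each row shifts and turns the commanded pose from where the row before left it; what a row does not reach is not made up. Full scale, the value 1, is 30 mm for a shift and 0.15 rad for a turn. A row lasts 1/10 s, in which the tool goes at most 50 mm and 8.59 degrees, less where a joint would pass 70% of its speed; a pose out of reach is approached as far as the arm can. A call with a number of a shift or a turn outside -1 to 1 is refused whole. A call with a gripper value outside its range is refused whole. The fingers move at their own pace and stop on an object; FORCE is the grip in N (left out, the last holds). Time passes only in rows, so rows that do not move let the fingers close. It gives the time, the measured TCP pose, the force and the opening at its end, in the units of the state.
- state(): the state, without advancing time (a new reading comes with each control period).
- capture(name): name is "scene" or "top"; returns (picture, depth): 480x640x3 uint8, blue, green, red; 480x640 float32, m along the optical axis (not along the pixel's ray), 0 where there is no reading.
- camera_info(name): a dict with "mtx" (3x3 intrinsics, pixels), "position" and "rotation" of the camera in the world. Camera axes: x right, y up, looking along -z (the intrinsics and any distortion apply to the point x, -y, -z); pixel columns grow to the right and rows downward; lengths in m; the calibration is good to about 2 mm. A picture is of the moment at which its call begins. camera_info takes no time and is no camera call.
- close_job(): hands the job in, once; it reports no verdict.
The state is a dict: "time": time; "q": joint angles; "dq": joint speeds; "joint_efforts": joint torques, N m; "position": TCP position; "orientation": TCP orientation; "contact_force": force on the tool from outside, world axes, zero at the start; "torque": the same for the moment, N m; "opening": finger opening in m.
Only numpy, scipy, OpenCV 4.12 (cv2) and the standard library are available. Lean on these libraries where they do the work, as an engineer would, in place of code of your own. Each camera call takes 0.05 s, during which the arm holds its last target. There are 200 camera calls.

TASK

Lock the full sharps tub: tip its loose day lid well up by the tab, its opposite edge still resting on the rim, then lift it off and lay it flat, tab up, in the steel tray. Fit the locking lid (with the rib across its middle) on the tub, press until both end clips snap over it, and keep pressing: finish while still pressing the locked lid down with the hand. Leave the other things on the table where they are.

Things in the scene. Friction and masses are not known exactly. Their poses are not given: they have to be found in the camera images.
- tub_mouth (a point): Centre of the sharps tub's mouth at rim height, 100 mm above the table; z up. Tub 90 mm (its x) x 120 mm (its y) outside, walls 4 mm, mouth 82 x 112 mm, screwed down in a steel bracket. At the middle of each y end stands a spring clip, 32 mm wide along x, up to 20 mm above the rim; 112 mm are free between the two clips' tips, which slope outward to the top
- clip_left (a joint): spring clip at the tub's +y end, rad: 0 upright (home), grows as it is bent outward. The locking lid's edge bends it about 0.07 in passing; it springs back to about 0 when the lid is home under its ledge, whose underside is 5 mm above the rim
- clip_right (a joint): spring clip at the tub's -y end, the same as the other
- day_tab (a point): Centre of the day lid's upright tab, at the lid's +x edge: 10 mm thick along y (grip it across y), 24 mm long along x, 25 mm high. It is 16.5 mm above the plate's underside and 34 mm from the lid's centre along +x. Axes of the lid, z out of its top
- day_heel (a point): Middle of the day lid's opposite (-x) edge, on the plate's underside: 80 mm from the tab along -x. On the closed tub it is at rim height; lying flat in the tray it is 5 mm above the tray's floor. With the lid tipped some 15 degrees or more about this edge the tab end stands well clear of the rim
- lock_rib (a point): Centre of the locking lid's upright rib, on the middle of its plate: 50 mm along x, 12 mm thick along y (grip it across y), 26 mm high. Its foot (the plate's top) is 12.5 mm below this point, the plate's underside 17.5 mm, the skirt's foot 25.5 mm. The lid is home when its plate rests on the rim: this point is then 17.5 mm above the centre of the mouth
- tray_floor (a point): Steel instrument tray, fixed, 210 mm (x) x 170 mm (y) outside, walls 3 mm thick and 22 mm high, on the other side of the tub. This point is the centre of its inside floor, 3 mm above the table
- jar_a: specimen jar, 42 mm across, 62 mm high, bystander; origin at the centre of its foot
- jar_b: another specimen jar, bystander, the same
- tape_roll: roll of dressing tape lying flat, 54 mm across, 24 mm high, bystander; origin at the centre of its foot
- sanitiser: hand sanitiser bottle, 60 mm across, 150 mm high, bystander; origin at the centre of its foot
- thermometer: forehead thermometer lying on its side, about 110 x 120 x 36 mm, bystander; origin on its underside
- tub: the tub as a body, with its clips; fixed. Origin under its centre on the table, axes as the mouth. A lid pressed down between the clips pushes them apart by their slopes, then they snap back over it
- day_lid: Day lid: loose, about 60 g, rests on the tub's rim at the start, notched round the clips so they do not hold it. Plate 92 x 118 x 4 mm with a rounded skirt 5 mm deep below it, loose in the mouth. Origin at the centre of the plate's underside
- lock_lid: Locking lid, about 80 g, lies skirt down on the table. Plate 94 (x) x 120 (y) mm, edges rounded, 3 mm thick; rounded skirt below, 8 mm deep, 76 x 106 mm outside, enters the mouth. Fits with its x along the tub's x, either way round. Its edges meet the clips 15 mm above home; the push grows to 10 to 15 N, drops suddenly 5 to 6 mm above home, the clips close at 2 to 3 mm, then it sits on the rim. Origin: skirt's foot
Things that resemble listed ones, but are neither listed nor needed, are in the scene too. What is shaped like the day_lid but red is not meant.

How it is judged:
By the outcome, as a careful person would: the job done as asked, in the order asked, and still so for the second after the job is handed in, while the arm keeps its last pose, push and grip.
It also fails if it takes over 67 s, if anything falls off the work surface, if the arm or the gripper's body presses on something with over 40 N, if the wrist force passes 120 N, or if a joint passes its speed limit or range.

## Working session

There is one attempt and no reset: what is moved stays moved. The work goes in short steps, Python scripts to look and compute and a shell command to move; the robot and the scene stay as the last step left them, time stands still between calls to the robot, and variables do not carry over. Pictures are saved under pics/ and viewed, about 8 in all and at most 12, crops included, and the job is handed in when it is done.

```bash
mkdir -p pics && cat > h.py <<'E'
import numpy as np, cv2
from cell import state, capture, camera_info, close_job, grasp_offset
def cloud(name):
    im,d=capture(name); c=camera_info(name); K=np.array(c["mtx"]); R=np.array(c["rotation"]); 
    v,u=np.mgrid[:480,:640]
    P=np.stack([(u-K[0,2])/K[0,0]*d,-(v-K[1,2])/K[1,1]*d,-d],-1)@R.T+np.array(c["position"])
    P[d==0]=np.nan
    return im,d,P
E
python3 - <<'E'
from h import *
for n in("scene","top"):
    im,d,P=cloud(n); cv2.imwrite(f"pics/{n}0.png",im); np.save(f"pics/{n}0.npy",P)
    c=camera_info(n); print(n,c); print((d==0).mean())
print(state(),grasp_offset)
E
```

```text
Traceback (most recent call last):
  File "h.py", line 6, in cloud
    P=np.stack([(u-K[0,2])/K[0,0]*d,-(v-K[1,2])/K[1,1]*d,-d],-1)@R.T+np.array(c["position"])
      ~~~~~~~~~~~~~~~~~~~~~~~~~~~~~~~~~~~~~~~~~~~~~~~~~~~~~~~~~~^~~~
ValueError: matmul: Input operand 1 has a mismatch in its core dimension 0, with gufunc signature (n?,k),(k,m?)->(n?,m?) (size 4 is different from 3)
```

Rotation is a quaternion.

```bash
sed -i 's/R=np.array(c\["rotation"\]);/q=c["rotation"]; R=Rot.from_quat([q[1],q[2],q[3],q[0]]).as_matrix()/; 1i from scipy.spatial.transform import Rotation as Rot' h.py
python3 - <<'E'
from h import *
for n in("scene","top"):
    im,d,P=cloud(n); cv2.imwrite(f"pics/{n}0.png",im); np.save(f"pics/{n}0.npy",P)
    c=camera_info(n); print(n,c); print((d==0).mean(), np.nanpercentile(P[...,2],[5,25,50,75,95]))
print(state(),grasp_offset)
E
```

```text
scene {'mtx': array([[534.42969956,   0.        , 316.84457935],
       [  0.        , 534.42969956, 243.01746352],
       [  0.        ,   0.        ,   1.        ]]), 'position': array([1.017484  , 0.85578678, 0.94472225]), 'rotation': array([0.26341407, 0.11020705, 0.40616638, 0.86804165])}
0.004029947916666667 [-0.75323425 -0.12791783 -0.00176946  0.05762829  0.33417199]
top {'mtx': array([[599.11992013,   0.        , 320.5600109 ],
       [  0.        , 599.11992013, 228.21192562],
       [  0.        ,   0.        ,   1.        ]]), 'position': array([ 0.34557448, -0.00282376,  1.68051007]), 'rotation': array([ 0.71134085,  0.02750972, -0.03164557, -0.7015953 ])}
0.004016927083333333 [-0.75553862 -0.32481671  0.00115943  0.01556472  0.6214435 ]
{'time': 0.15, 'q': array([-1.35471374,  0.70692801, -0.02763716,  1.48484395,  0.02198947,
        0.95088093, -0.0754629 ]), 'dq': array([-0.00077788, -0.00059564, -0.00264767, -0.00075806, -0.00041289,
        0.0005695 ,  0.00057575]), 'joint_efforts': array([ 1.53585890e-03, -8.83303356e+01,  1.23480231e+00, -2.36191231e+01,
        1.70085597e-02,  5.49272270e-03, -7.83853852e-05]), 'position': array([0.14652209, 0.55581236, 0.19556429]), 'orientation': array([-5.08280392e-05,  1.28513061e-01,  9.91707744e-01, -3.76035987e-04]), 'contact_force': array([ 0.58837677,  0.18605348, -0.09234645]), 'torque': array([-0.04342114,  0.04673968, -0.00235303]), 'opening': 0.0855016416613217} 0.0187
```

View pics/top0.png

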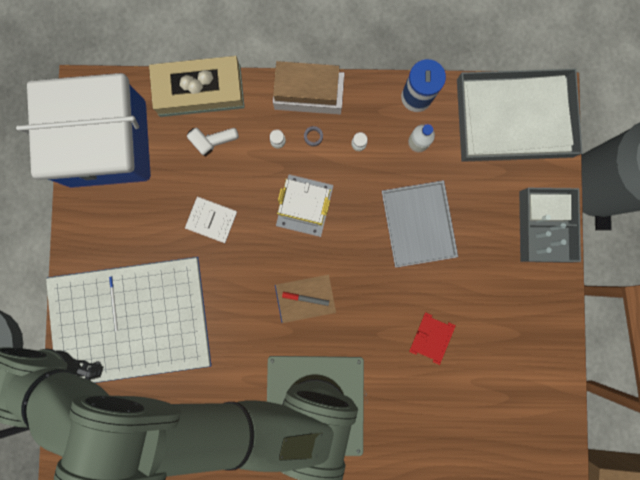

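View pics/scene0.png

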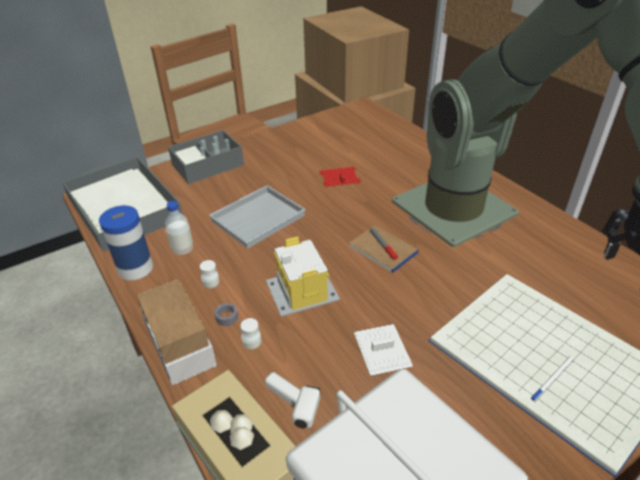

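Top view: the tub with the white day lid is at (304,204), with its tab at about (307,187). The white locking lid with rib is at (211,219), the tray at (419,223). Candidates for the day lid are the white one on the tub and the red one at (432,338), which is ruled out. Candidates for the locking lid are only the white plate at (211,219). White boxes and papers are too big. Next, a close crop check plus measurement.

```bash
python3 - <<'E'
from h import *
A=cv2.imread("pics/top0.png");B=cv2.imread("pics/scene0.png")
a=cv2.resize(A[160:260,170:350],None,fx=4,fy=4,interpolation=cv2.INTER_CUBIC)[:, :720]
b=cv2.resize(B[230:320,260:350],(396,396)); b2=cv2.resize(B[315:385,345:425],(396,346))
w=np.zeros((800,800,3),np.uint8); w[:400,:720]=a; w[400:796,:396]=b; w[400:746,400:796]=b2
cv2.imwrite("pics/crop1.png",cv2.resize(w,(600,600)))
P=np.load("pics/top0.npy"); Q=np.load("pics/scene0.npy")
def rect(P,im,name,box,zl,sel):
    u0,u1,v0,v1=box; m=np.zeros(P.shape[:2],bool); m[v0:v1,u0:u1]=1
    m&=(P[...,2]>zl[0])&(P[...,2]<zl[1])&sel
    p=P[m]; r=cv2.minAreaRect(p[:,:2].astype(np.float32)*1000)
    print(name,m.sum(),"c",np.round(r[0],1),"size",np.round(r[1],1),"ang",round(r[2],1),"z",np.round(np.percentile(p[:,2]*1000,[10,50,90]),1))
def sel(im): 
    h=cv2.cvtColor(im,cv2.COLOR_BGR2HSV); return (h[...,1]<60)&(h[...,2]>120)
for n,im,p,bd,bl,bt in(("top",A,P,(265,345,165,245),(180,245,190,250),(375,465,175,275)),("scene",B,Q,(260,350,230,320),(345,425,315,385),(200,315,180,250))):
    s=sel(im)
    rect(p,im,n+" dayplate",bd,(.09,.113),s); rect(p,im,n+" tab",bd,(.116,.14),s)
    rect(p,im,n+" lockplate",bl,(.005,.018),s); rect(p,im,n+" rib",bl,(.022,.05),s)
    rect(p,im,n+" tray",bt,(-.01,.03),(p[...,2]>.012))
    h=cv2.cvtColor(im,cv2.COLOR_BGR2HSV); y=(h[...,0]>18)&(h[...,0]<35)&(h[...,1]>130)
    rect(p,im,n+" yellow>.108",bd,(.108,.14),y)
E
```

```text
top dayplate 1379 c [551.   35.3] size [119.8  92.1] ang 77.2 z [ 99.9 104.6 109.3]
top tab 36 c [556.3  38.4] size [11.  81.3] ang 67.4 z [122.  128.9 132.8]
top lockplate 1179 c [506.9 296.6] size [122.   96.2] ang 70.3 z [ 7.6 12.2 16.3]
top rib 101 c [505.6 295.1] size [93.5 66.9] ang 68.2 z [23.3 36.9 42.3]
top tray 780 c [ 503.4 -303.6] size [221.7 216.6] ang 9.0 z [13.7 22.7 27.6]
top yellow>.108 88 c [550.2  35.6] size [132.7  32.5] ang 76.8 z [109.3 116.1 122.2]
scene dayplate 1136 c [554.   36.9] size [122.5  91.8] ang 77.0 z [ 99.4 101.9 104.4]
scene tab 56 c [587.8  31.2] size [12.7 22.7] ang 75.0 z [118.9 124.3 127.3]
scene lockplate 1670 c [509.  299.1] size [121.   95.2] ang 70.5 z [ 7.4 10.1 12.7]
scene rib 189 c [509.9 299.1] size [15.4 48.8] ang 69.3 z [25.1 33.7 37.3]
scene tray 648 c [ 505.4 -284.1] size [222.3 182.6] ang 10.8 z [13.4 18.9 22.9]
scene yellow>.108 98 c [554.6  37.7] size [134.1  32.1] ang 76.8 z [108.7 112.3 116.7]
```

View pics/crop1.png

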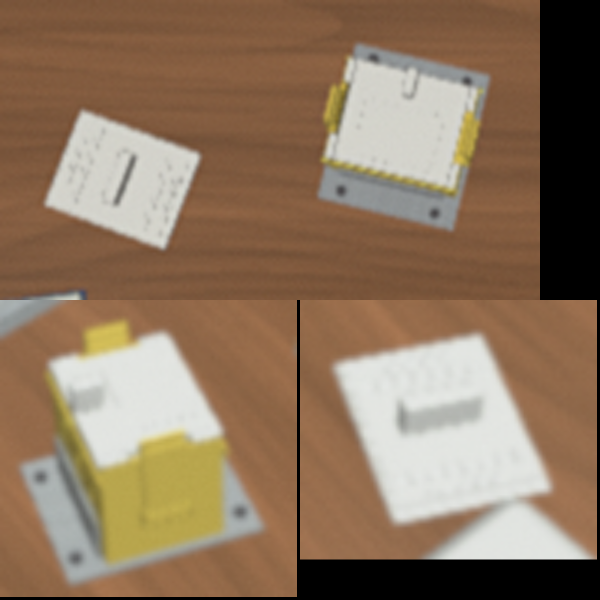

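The crop confirms the white day lid (tab at its +x edge, between the yellow clips) and the locking lid with its rib. I move to hover over the tab and measure the tray at the same time.

```bash
python3 -m creep '[0,0,0.012,0.81,-0.97,0,0.5, 0,0,0.012,0.81,-0.97,0,0.5, 0,0,0.012,0.81,-0.97,0,0.5, 0,0,0.012,0.81,-0.97,0,0.5, 0,0,0.012,0.81,-0.97,0,0.5, 0,0,0.012,0.81,-0.97,0,0.5, 0,0,0.012,0.81,-0.97,0,0.5, 0,0,0.012,0.81,-0.97,0,0.5, 0,0,0.012,0.81,-0.97,0,0.5]' 40 && python3 -m creep '[0,0,0.012,0.81,-0.97,0,0.5, 0,0,0.012,0.81,-0.97,0,0.5, 0,0,0.012,0.81,-0.97,0,0.5, 0,0,0.012,0.81,-0.97,0,0.5, 0,0,0.012,0.81,-0.97,0,0.5, 0,0,0.012,0.81,-0.97,0,0.5, 0,0,0.012,0.81,-0.97,0,0.5, 0,0,0.012,0.81,-0.97,0,0.5, 0,0,0.012,0.81,-0.97,0,0.5]'
python3 - <<'E'
from h import *
A=cv2.imread("pics/top0.png"); h=cv2.cvtColor(A,cv2.COLOR_BGR2HSV)
m=((h[...,1]<50)&(h[...,2]>90)).astype(np.uint8); k=np.zeros_like(m); k[170:280,370:470]=m[170:280,370:470]
c=max(cv2.findContours(k,0,2)[0],key=cv2.contourArea)[:,0].astype(float)
ci=camera_info("top");K=ci["mtx"];q=ci["rotation"];R=Rot.from_quat([q[1],q[2],q[3],q[0]]).as_matrix()
d=np.c_[(c[:,0]-K[0,2])/K[0,0],-(c[:,1]-K[1,2])/K[1,1],-np.ones(len(c))]@R.T
p=ci["position"]+d*((0.018-ci["position"][2])/d[:,2])[:,None]
print("tray",cv2.minAreaRect((p[:,:2]*1000).astype(np.float32)))
s=state();print(s["position"],s["orientation"],s["contact_force"],s["opening"],s["time"])
im,dd,P=cloud("scene")
cv2.imwrite("pics/hover.png",cv2.resize(im[170:350,200:440],(800,600)))
E
```

```text
time: 1.05
position: [0.366, 0.2928, 0.1958]
orientation: [-0.0, 0.12, 0.993, -0.0]
contact_force: [0.8, -0.3, 0.3]
opening: 0.0427
time: 1.95
position: [0.5847, 0.0307, 0.1958]
orientation: [-0.0, 0.113, 0.994, -0.0]
contact_force: [1.1, 0.3, 0.2]
opening: 0.0426
tray ((503.02239990234375, -286.796142578125), (218.35879516601562, 178.07241821289062), 10.306867599487305)
[0.5847103  0.03073149 0.19575598] [-1.63985830e-04  1.12502649e-01  9.93651410e-01 -4.35526644e-05] [1.06032373 0.28502322 0.16936843] 0.042627626293059835 1.95
```

View pics/hover.png

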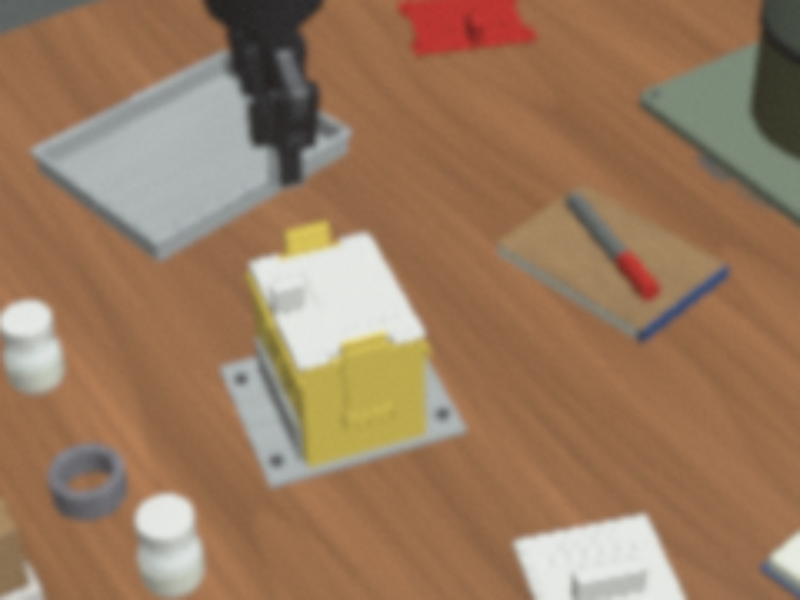

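The hand hovers above the tab at crop pixel (285,290) and looks aligned. Descend and grip.

```bash
python3 -m creep '[0,0,0,0.04,-0.04,-0.8,0.5, 0,0,0,0,0,-0.8,0.5, 0,0,0,0,0,-0.6,0.5, 0,0,0,0,0,-0.4,0.5, 0,0,0,0,0,-0.3,0.5, 0,0,0,0,0,0,0.5]' && python3 -c "
from h import *
s=state();print(s['position'],s['contact_force'])"
```

```text
time: 2.6
position: [0.5849, 0.031, 0.1082]
orientation: [-0.001, 0.112, 0.994, -0.0]
contact_force: [-0.4, -0.0, -0.5]
opening: 0.043
[0.58485868 0.03100896 0.10818472] [-0.4315633  -0.00224659 -0.4718177 ]
```

```bash
python3 -m creep '[0,0,0,0,0,0,0, 0,0,0,0,0,0,0, 0,0,0,0,0,0,0, 0,0,0,0,0,0,0, 0,0,0,0,0,0,0]' 60
```

```text
time: 3.1
position: [0.5853, 0.0309, 0.1091]
orientation: [0.0, 0.112, 0.994, -0.0]
contact_force: [0.4, -0.1, -0.0]
opening: 0.0001
```

Fingers shut completely, so they missed the tab. Take a look.

```bash
python3 - <<'E'
from h import *
im,dd,P=cloud("scene");a,_,Pt=cloud("top")
np.save("pics/s1.npy",P);cv2.imwrite("pics/s1f.png",im)
w=np.zeros((600,800,3),np.uint8)
w[:, :400]=cv2.resize(im[190:325,255:345],(400,600)); w[:,400:]=cv2.resize(a[150:255,270:340],(400,600))
cv2.imwrite("pics/miss.png",w); print(state()['position'],state()['orientation'])
E
```

```text
[0.58521283 0.03096795 0.10893805] [ 2.96879786e-05  1.12462899e-01  9.93655923e-01 -4.46575262e-05]
```

View pics/miss.png

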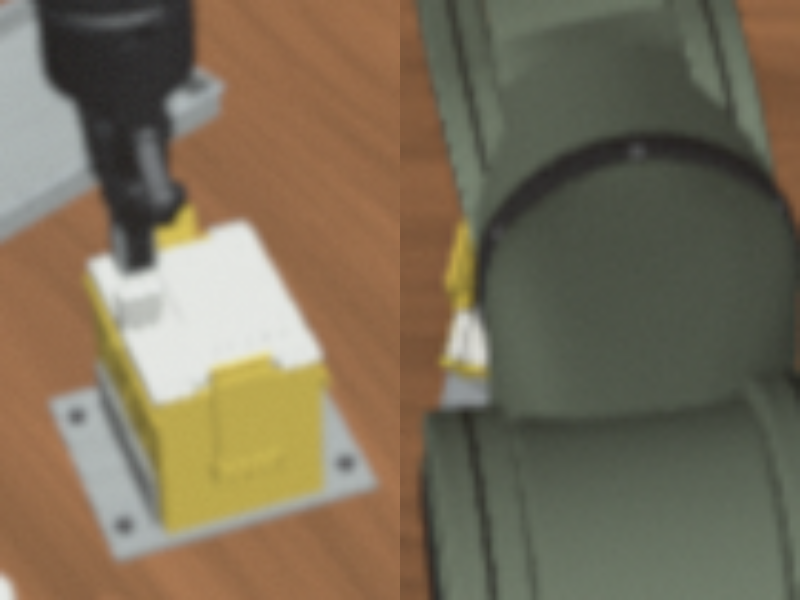

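```bash
python3 - <<'E'
from h import *
P=np.load("pics/s1.npy");im=cv2.imread("pics/s1f.png");g=cv2.cvtColor(im,cv2.COLOR_BGR2GRAY)
for v in range(225,266):
    r=[(u,g[v,u],*np.round(P[v,u]*1000).astype(int)) for u in range(279,293,2)]
    print(v,[f"{u}:{gg}:{a},{b},{c}" for u,gg,a,b,c in r][:7]) if v>236 and v%2==0 else 0
E
```

```text
238 ['279:89:603,36,188', '281:48:602,43,193', '283:41:607,64,210', '285:41:612,81,224', '287:43:610,88,228', '289:51:604,86,224', '291:51:599,85,221']
240 ['279:96:598,25,173', '281:68:605,49,193', '283:44:607,63,204', '285:41:611,80,218', '287:43:604,75,211', '289:60:599,75,208', '291:82:588,64,195']
242 ['279:104:599,27,169', '281:101:599,38,177', '283:63:608,64,199', '285:41:605,67,200', '287:45:596,60,191', '289:107:579,38,167', '291:171:542,-21,108']
244 ['279:104:599,25,162', '281:115:598,34,167', '283:78:598,44,174', '285:51:591,40,169', '287:53:588,44,170', '289:111:580,38,162', '291:177:543,-20,104']
246 ['279:120:597,21,152', '281:116:600,37,165', '283:84:597,41,166', '285:51:595,47,169', '287:49:588,43,163', '289:110:580,38,156', '291:197:543,-22,96']
248 ['279:201:574,-25,102', '281:133:599,33,155', '283:89:598,42,162', '285:51:592,40,157', '287:50:587,40,154', '289:114:586,48,159', '291:213:550,-10,101']
250 ['279:228:577,-20,101', '281:172:599,33,149', '283:110:599,43,157', '285:93:594,42,154', '287:123:588,41,150', '289:170:584,44,150', '291:223:553,-4,100']
252 ['279
[... 453 characters left out ...]
64,15,100']
258 ['279:194:592,5,101', '281:182:599,30,123', '283:190:594,30,120', '285:190:590,33,120', '287:191:585,33,118', '289:191:581,35,117', '291:204:569,22,101']
260 ['279:170:594,9,99', '281:173:598,28,115', '283:182:595,31,116', '285:188:592,35,117', '287:189:587,36,115', '289:188:581,35,111', '291:211:575,33,106']
262 ['279:159:591,2,86', '281:150:598,26,107', '283:179:595,31,109', '285:186:592,35,110', '287:195:585,31,104', '289:199:583,38,108', '291:222:579,40,108']
264 ['279:147:597,12,90', '281:161:598,25,100', '283:204:596,30,103', '285:214:592,33,102', '287:222:587,34,100', '289:227:582,35,99', '291:230:580,41,102']<stdin>:4: RuntimeWarning: invalid value encountered in cast
```

```bash
python3 - <<'E'
from h import *
c=camera_info("scene");K=c["mtx"];q=c["rotation"];R=Rot.from_quat([q[1],q[2],q[3],q[0]]).as_matrix()
def pj(p):
    e=R.T@(np.array(p)-c["position"]); return K[0,2]+K[0,0]*e[0]/-e[2], K[1,2]-K[1,1]*e[1]/-e[2]
for z in(.196,.216,.235): print("hover",z,pj([.585,.031,z]))
for z in(.109,.129,.147): print("now",z,pj([.585,.031,z]))
print("start tip",pj([.147,.556,.196]))
E
```

```text
hover 0.196 (np.float64(284.5317755276717), np.float64(231.44027503948283))
hover 0.216 (np.float64(283.9727263885272), np.float64(224.39787334096675))
hover 0.235 (np.float64(283.4301711744327), np.float64(217.56324737745302))
now 0.109 (np.float64(286.82906875861084), np.float64(260.37952316409377))
now 0.129 (np.float64(286.3194456873392), np.float64(253.95974692006305))
now 0.147 (np.float64(285.8515905543489), np.float64(248.06612585435113))
start tip (np.float64(618.509466029298), np.float64(290.7400916922735))
```

```bash
python3 - <<'E'
from h import *
for n in("scene","top"):
    im=cv2.imread(f"pics/{n}0.png");P=np.load(f"pics/{n}0.npy");g=im.max(2)
    m=(g<60)&(np.abs(P[...,0]-.147)<.1)&(np.abs(P[...,1]-.556)<.12)&(P[...,2]>.05)
    v,u=np.nonzero(m);p=P[m]*1000;print(n,m.sum(),"tip z pct",np.percentile(p[:,2],[1,3,10,50]).round(),"uv",u.min(),u.max(),v.min(),v.max())
    k=np.argsort(p[:,2])[:200:20]; print(np.c_[u[k],v[k],p[k].round()].astype(int))
    c=camera_info(n);K=c["mtx"];q=c["rotation"];R=Rot.from_quat([q[1],q[2],q[3],q[0]]).as_matrix()
    e=R.T@(np.array([.147,.556,.196])-c["position"]);print("tcp px",K[0,2]+K[0,0]*e[0]/-e[2], K[1,2]-K[1,1]*e[1]/-e[2])
im=cv2.imread("pics/scene0.png");cv2.imwrite("pics/st.png",cv2.resize(im[170:310,540:640],(500,600)))
a=cv2.imread("pics/s1f.png");cv2.imwrite("pics/st2.png",np.hstack([cv2.resize(im[170:310,540:640],(400,560),interpolation=0),cv2.resize(a[200:270,260:310],(400,560),interpolation=0)]))
E
```

```text
scene 1615 tip z pct [253. 263. 293. 338.] uv 602 639 55 258
[[613 256 128 513 245]
 [610 255 141 513 253]
 [610 253 144 512 260]
 [609 251 149 511 266]
 [610 247 145 508 272]
 [613 245 144 512 279]
 [610 241 148 505 287]
 [609 238 149 502 292]
 [612 236 141 502 293]
 [612 231 130 494 295]]
tcp px 618.509466029298 290.7400916922735
top 1713 tip z pct [294. 303. 332. 556.] uv 0 102 348 427
[[ 98 363 142 505 256]
 [ 99 371 130 488 297]
 [101 367 139 482 301]
 [ 99 372 129 485 305]
 [ 85 363 149 516 309]
 [ 84 369 136 515 314]
 [ 94 367 142 491 319]
 [ 93 367 143 492 324]
 [ 96 369 139 483 329]
 [ 94 374 129 486 333]]
tcp px 86.21424159935611 357.10652967054693
```

View pics/st2.png

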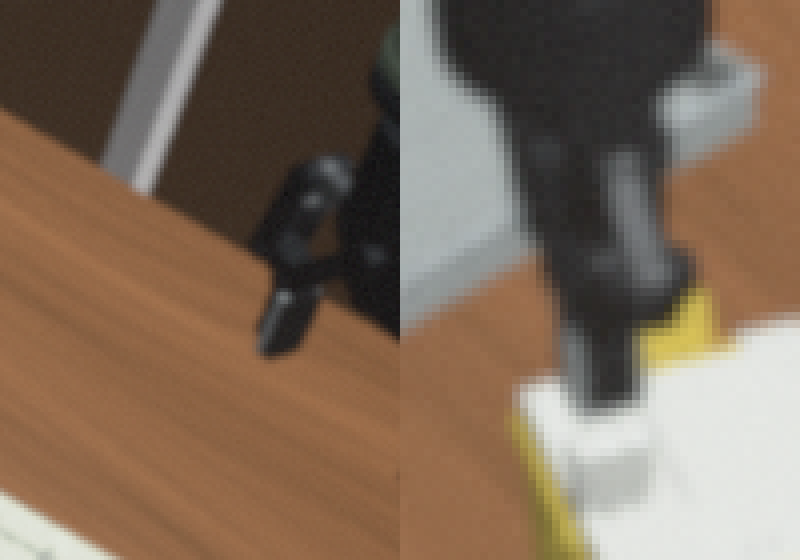

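The picture shows the shut fingertips ending just above the tab top, at about z 0.145 by depth, while the reported TCP says 0.109. The start picture shows the same gap (tip about 0.24 against 0.196 reported). So the reported TCP lies about 35 mm beyond the real fingertips. I open and go down in steps, watching force.

```bash
python3 -m creep '[0,0,0,0,0,0,0.5, 0,0,0,0,0,0,0.5, 0,0,0,0,0,0,0.5, 0,0,0,0,0,-0.3,0.5, 0,0,0,0,0,-0.3,0.5, 0,0,0,0,0,0,0.5]' && python3 - <<'E'
from h import *
im,dd,P=cloud("scene");cv2.imwrite("pics/d1f.png",im);np.save("pics/d1.npy",P)
a=im[190:280,255:335];cv2.imwrite("pics/d1.png",cv2.resize(a,(533,600),interpolation=cv2.INTER_CUBIC))
g=im.max(2);m=(g<70)&(np.abs(P[...,0]-.585)<.04)&(np.abs(P[...,1]-.031)<.06)&(P[...,2]>.09)&(P[...,2]<.2)
v,u=np.nonzero(m);p=P[m]*1000
for lo in range(100,170,8):
    k=(p[:,2]>=lo)&(p[:,2]<lo+8)
    if k.sum(): print(lo,k.sum(),"x",p[k,0].min().round(),p[k,0].max().round(),"y",p[k,1].min().round(),p[k,1].max().round())
E
```

```text
time: 3.8
position: [0.5844, 0.0309, 0.0893]
orientation: [-0.001, 0.112, 0.994, -0.0]
contact_force: [-1.0, 0.2, 0.2]
opening: 0.0428
124 3 x 582.0 588.0 y 6.0 8.0
132 10 x 586.0 599.0 y 6.0 65.0
140 16 x 585.0 598.0 y 5.0 68.0
148 16 x 575.0 601.0 y 7.0 67.0
156 2 x 573.0 579.0 y 9.0 14.0
164 4 x 585.0 606.0 y 6.0 79.0
```

View pics/d1.png

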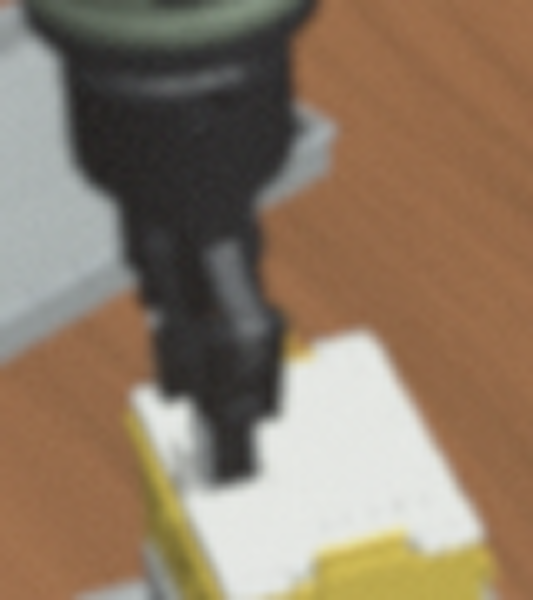

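The picture shows the open fingers straddling the tab, with the front fingertip at crop (230,480), at about z 0.126. Go 14 mm lower, then close.

```bash
python3 -m creep '[0,0,0,0,0,-0.2,0.5, 0,0,0,0,0,-0.2,0.5, 0,0,0,0,0,-0.07,0.5, 0,0,0,0,0,0,0.3, 0,0,0,0,0,0,0.3]' && python3 -m creep '[0,0,0,0,0,0,0, 0,0,0,0,0,0,0, 0,0,0,0,0,0,0, 0,0,0,0,0,0,0]' 60
```

```text
time: 4.35
position: [0.5853, 0.031, 0.0769]
orientation: [0.0, 0.112, 0.994, -0.0]
contact_force: [-0.3, -0.1, 0.2]
opening: 0.0254
time: 4.75
position: [0.5854, 0.0309, 0.0771]
orientation: [0.0, 0.113, 0.994, -0.0]
contact_force: [-0.7, -0.7, 5.8]
opening: 0.0088
```

Gripped (8.8 mm). The 6 N reaction shows the tips touching the plate, so the tips sit about 27 mm behind the reported TCP. I tip by 0.2 rad about the heel, allowing for that, then check the lid plane.

```bash
python3 -m creep '[-0.075,-0.325,0,0.031,-0.007,0.133,0, -0.075,-0.325,0,0.031,-0.007,0.133,0, -0.075,-0.325,0,0.018,-0.004,0.136,0, -0.075,-0.325,0,0.018,-0.004,0.136,0, 0,0,0,0,0,0,0]' && cat > lid.py <<'E'
from h import *
import sys
im,dd,P=cloud("scene");cv2.imwrite(f"pics/{sys.argv[1]}f.png",im)
h=cv2.cvtColor(im,cv2.COLOR_BGR2HSV)
m=np.zeros(im.shape[:2],bool);m[215:310,262:345]=1
m&=(h[...,1]<60)&(h[...,2]>150)&(P[...,2]>.09)&(P[...,2]<.2)
m=cv2.erode(m.astype(np.uint8),np.ones((3,3)))>0
p=P[m]*1000; ux=np.array([.9744,-.225]);uy=np.array([.225,.9744])
x=(p[:,:2]-[554,36.9])@ux;y=(p[:,:2]-[554,36.9])@uy;z=p[:,2]
k=np.ones(len(x),bool)
for _ in range(5):
    A=np.c_[x,y,np.ones(len(x))];c=np.linalg.lstsq(A[k],z[k],rcond=None)[0];k=np.abs(z-A@c)<4
print("slope x,y deg",np.degrees(np.arctan(c[:2])).round(1),"z at x=-46",(c[2]-46*c[0]).round(1),"x range",np.percentile(x[k],[0.5,99.5]).round(1),"y",np.percentile(y[k],[.5,99.5]).round(1),k.sum())
E
python3 lid.py t1
```

```text
time: 5.25
position: [0.5875, 0.0309, 0.0934]
orientation: [0.1, 0.111, 0.989, -0.011]
contact_force: [-0.7, 0.0, 0.0]
opening: 0.0084
slope x,y deg [11.  -0.3] z at x=-46 102.4 x range [-43.5  38.7] y [-50.4  57.9] 721
```

Tilt is 11° with the heel still at rim height. Continue to about 0.4 rad, biased slightly down so the heel keeps resting.

```bash
python3 -m creep '[-0.075,-0.325,0,0.004,-0.001,0.125,0, -0.075,-0.325,0,0.004,-0.001,0.125,0, -0.075,-0.325,0,-0.009,0.002,0.125,0, -0.075,-0.325,0,-0.009,0.002,0.13,0, 0,0,0,0,0,0,0, 0,0,0,0,0,0,0, 0,0,0,0,0,0,0]' && python3 lid.py t2
```

```text
time: 6.0
position: [0.5882, 0.0303, 0.108]
orientation: [0.197, 0.11, 0.974, -0.023]
contact_force: [-4.2, 1.1, 2.9]
opening: 0.0088
slope x,y deg [21.1  0.1] z at x=-46 102.1 x range [-43.6  34. ] y [-49.6  60.6] 677
```

Tilt is 21°, the heel is still on the rim (2.9 N reaction, z 102). Lift off, level out, and carry toward the tray.

```bash
python3 -m creep '[0,0,0,0,0,0.3,0, 0,0,0,0,0,0.7,0, 0,0,0,0,0,0.8,0, 0.15,0.65,0,0,0,0.8,0, 0.15,0.65,0,0,0,0.5,0, 0.15,0.65,0,0,0,0,0, 0.15,0.65,0,0,0,0,0, 0,0,0,0,0,0,0]' && python3 -m creep '[0,0,0.22,-0.14,-0.86,0,0, 0,0,0.22,-0.14,-0.86,0,0, 0,0,0.23,-0.14,-0.86,0,0, 0,0,0.23,-0.14,-0.86,0,0, 0,0,0.23,-0.14,-0.86,0,0, 0,0,0.23,-0.14,-0.86,0,0]' && python3 -m creep '[0,0,0.23,-0.14,-0.86,0,0, 0,0,0.23,-0.14,-0.86,0,0, 0,0,0.23,-0.14,-0.86,0,0, 0,0,0.23,-0.14,-0.86,0,0, 0,0,0.23,-0.14,-0.86,0,0, 0,0,0.23,-0.14,-0.86,0,0, 0,0,0,0,0,0,0]'
```

```text
time: 6.85
position: [0.5901, 0.0286, 0.1935]
orientation: [0.013, 0.114, 0.993, -0.003]
contact_force: [0.9, -0.4, -0.5]
opening: 0.0084
time: 7.45
position: [0.5636, -0.1257, 0.1937]
orientation: [0.016, 0.01, 1.0, -0.002]
contact_force: [0.1, 0.0, -1.3]
opening: 0.0085
time: 8.15
position: [0.5373, -0.2833, 0.1933]
orientation: [0.015, -0.091, 0.996, -0.001]
contact_force: [0.1, 0.9, -1.2]
opening: 0.0085
```

```bash
python3 -m creep '[-0.03,0.18,0,0,0.12,0,0, 0,0,0,0,0,-0.9,0, 0,0,0,0,0,-0.9,0, 0,0,0,0,0,-0.9,0, 0,0,0,0,0,-0.9,0, 0,0,0,0,0,-0.9,0, 0,0,0,0,0,-0.9,0, 0,0,0,0,0,-0.6,0, 0,0,0,0,0,-0.3,0, 0,0,0,0,0,0,0]' && python3 -m creep '[0,0,0,0,0,-0.2,0, 0,0,0,0,0,-0.1,0, 0,0,0,0,0,0,0]'
```

```text
time: 9.15
position: [0.5384, -0.2753, 0.0038]
orientation: [0.001, -0.092, 0.996, -0.001]
contact_force: [0.2, 0.8, -0.2]
opening: 0.0086
time: 9.45
position: [0.5386, -0.2759, -0.0048]
orientation: [0.002, -0.092, 0.996, -0.001]
contact_force: [0.1, 0.9, -1.0]
opening: 0.0086
```

```bash
python3 -m creep '[0,0,0,0,0,-0.15,0, 0,0,0,0,0,-0.1,0, 0,0,0,0,0,-0.06,0, 0,0,0,0,0,0,0]' && python3 - <<'E'
from h import *
im,dd,P=cloud("scene");cv2.imwrite("pics/tray1.png",cv2.resize(im[150:270,180:340],(800,600)))
E
```

```text
time: 9.85
position: [0.5384, -0.2758, -0.0145]
orientation: [0.001, -0.092, 0.996, -0.001]
contact_force: [0.8, -0.1, -0.4]
opening: 0.0085
```

View pics/tray1.png

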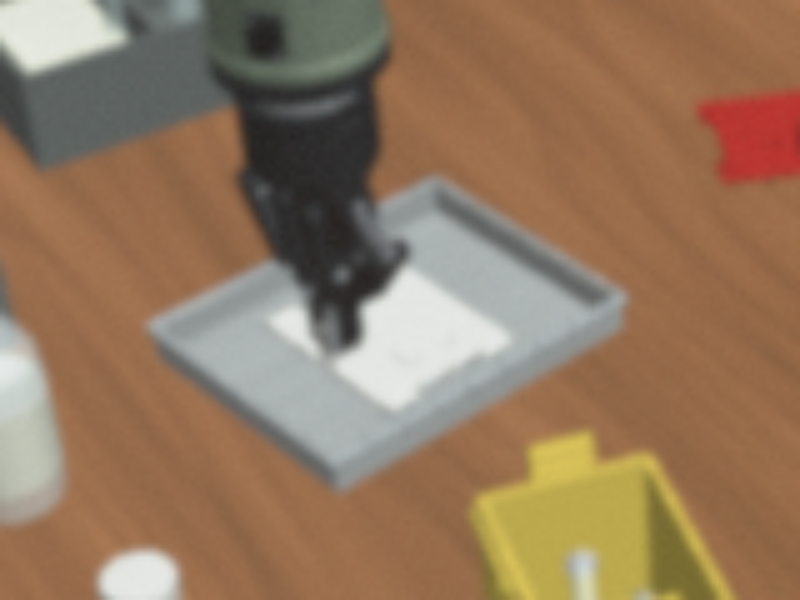

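The lid lies level inside the tray around crop (400,340), tab up. Lower 1–2 mm more, release and retract.

```bash
python3 -m creep '[0,0,0,0,0,-0.04,0, 0,0,0,0,0,-0.03,0, 0,0,0,0,0,0,0]' && python3 -m creep '[0,0,0,0,0,0,0.3, 0,0,0,0,0,0,0.45, 0,0,0,0,0,0,0.45, 0,0,0,0,0,0.3,0.45, 0,0,0,0,0,0.8,0.45, 0,0,0,0,0,0.9,0.45, 0,0,0,0,0,0.9,0.45, 0,0,0,0,0,0.9,0.45, 0,0,0,0,0,0.9,0.45, 0,0,0,0,0,0.9,0.45]'
```

```text
time: 10.2
position: [0.5387, -0.276, -0.015]
orientation: [0.002, -0.092, 0.996, -0.001]
contact_force: [-5.4, 3.0, 22.6]
opening: 0.0084
time: 11.2
position: [0.5384, -0.2758, 0.1535]
orientation: [0.002, -0.092, 0.996, -0.001]
contact_force: [-0.4, -0.3, 0.5]
opening: 0.0386
```

The 22 N reaction confirms the lid seated; it's released. Now on to the locking lid.

```bash
python3 -m creep '[0,0,-0.175,-0.05,0.956,0.2,0.45, 0,0,-0.175,-0.05,0.956,0.2,0.45, 0,0,-0.175,-0.05,0.956,0,0.45, 0,0,-0.175,-0.05,0.956,0,0.45, 0,0,-0.175,-0.05,0.956,0,0.45, 0,0,-0.175,-0.05,0.956,0,0.45, 0,0,-0.175,-0.05,0.956,0,0.45, 0,0,-0.175,-0.05,0.956,0,0.45, 0,0,-0.175,-0.05,0.956,0,0.45, 0,0,-0.175,-0.05,0.956,0,0.45]' && python3 -m creep '[0,0,-0.175,-0.05,0.956,0,0.45, 0,0,-0.175,-0.05,0.956,0,0.45, 0,0,-0.175,-0.05,0.956,0,0.45, 0,0,-0.175,-0.05,0.956,0,0.45, 0,0,-0.175,-0.05,0.956,0,0.45, 0,0,-0.175,-0.05,0.956,0,0.45, 0,0,-0.175,-0.05,0.956,0,0.45, 0,0,-0.175,-0.05,0.956,0,0.45, 0,0,-0.175,-0.05,0.956,0,0.45, 0,0,-0.175,-0.05,0.956,0,0.45]' && python3 -m creep '[0,0,0,0,0,0,0.45]' && python3 - <<'E'
from h import *
# both lids/tub now: mouth and lock lid
im,dd,P=cloud("scene");h=cv2.cvtColor(im,cv2.COLOR_BGR2HSV);cv2.imwrite("pics/pre.png",im)
m=(h[...,1]<60)&(h[...,2]>120)&(P[...,2]>.003)&(P[...,2]<.02)&(np.abs(P[...,0]-.508)<.09)&(np.abs(P[...,1]-.298)<.09)
print("lock scene",m.sum(),cv2.minAreaRect((P[m][:,:2]*1000).astype(np.float32)))
y=(h[...,0]>18)&(h[...,0]<35)&(h[...,1]>110)&(np.abs(P[...,0]-.553)<.08)&(np.abs(P[...,1]-.037)<.09)
for lo,hi in((.095,.105),(.109,.125)):
    k=y&(P[...,2]>lo)&(P[...,2]<hi); print("yellow",lo,k.sum(),cv2.minAreaRect((P[k][:,:2]*1000).astype(np.float32)))
im,dd,P=cloud("top");cv2.imwrite("pics/pretop.png",im);h=cv2.cvtColor(im,cv2.COLOR_BGR2HSV)
y=(h[...,0]>18)&(h[...,0]<35)&(h[...,1]>110)&(np.abs(P[...,0]-.553)<.08)&(np.abs(P[...,1]-.037)<.09)
for lo,hi in((.092,.106),(.109,.125)):
    k=y&(P[...,2]>lo)&(P[...,2]<hi); print("top yellow",lo,k.sum(),cv2.minAreaRect((P[k][:,:2]*1000).astype(np.float32)))
E
```

```text
time: 12.2
position: [0.5233, 0.0122, 0.1643]
orientation: [0.002, 0.039, 0.999, -0.001]
contact_force: [0.1, 0.1, -0.4]
opening: 0.0383
time: 13.2
position: [0.5082, 0.2991, 0.1643]
orientation: [0.001, 0.17, 0.985, -0.001]
contact_force: [-0.1, -0.6, -0.5]
opening: 0.0386
time: 13.3
position: [0.5071, 0.3018, 0.1639]
orientation: [0.001, 0.168, 0.986, -0.0]
contact_force: [-0.4, -1.2, -0.4]
opening: 0.0385
lock scene 1694 ((508.39935302734375, 298.2437438964844), (124.90447235107422, 95.64305877685547), 70.3502426147461)
yellow 0.095 293 ((554.0679931640625, 36.75786590576172), (138.02737426757812, 90.83216857910156), 76.667236328125)
yellow 0.109 94 ((554.6594848632812, 37.91228485107422), (134.53097534179688, 31.542789459228516), 76.9542236328125)
top yellow 0.092 246 ((549.1580810546875, 33.748802185058594), (128.43643188476562, 95.27922058105469), 76.87572479248047)
top yellow 0.109 90 ((536.0804443359375, 38.81172180175781), (132.7168426513672, 60.21711730957031), 76.94615173339844)
```

```bash
python3 -m creep '[0,0,0,0.02,-0.13,-0.9,0.45, 0,0,0,0,0,-0.9,0.45, 0,0,0,0,0,-0.9,0.45, 0,0,0,0,0,-0.9,0.45, 0,0,0,0,0,-0.8,0.45, 0,0,0,0,0,-0.6,0.45, 0,0,0,0,0,-0.5,0.45, 0,0,0,0,0,-0.3,0.45, 0,0,0,0,0,-0.1,0.45, 0,0,0,0,0,0,0.45]'
```

```text
time: 14.4
position: [0.5092, 0.2937, -0.0131]
orientation: [0.001, 0.169, 0.986, -0.001]
contact_force: [-0.2, -0.3, 0.8]
opening: 0.0382
```

```bash
python3 -m creep '[0,0,0,-0.03,0.13,0,0.45, 0,0,0,0,0,0,0.45, 0,0,0,0,0,0,0, 0,0,0,0,0,0,0, 0,0,0,0,0,0,0, 0,0,0,0,0,0,0]' 100 && python3 -c "
from h import *
s=state();print(s['position'],s['orientation'],s['contact_force'],s['opening'])"
```

```text
time: 15.0
position: [0.5083, 0.2978, -0.0128]
orientation: [0.001, 0.169, 0.986, -0.001]
contact_force: [-2.1, -0.8, 8.4]
opening: 0.009
[ 0.5083398   0.29781071 -0.01277208] [ 0.00134281  0.16939109  0.98554741 -0.00107264] [-2.12326522 -0.83694646  8.41794193] 0.009016661665037137
```

Rib gripped. Lift, then carry over the tub.

```bash
python3 -m creep '[0,0,0,0,0,0.4,0, 0,0,0,0,0,0.9,0, 0,0,0,0,0,0.9,0, 0,0,0,0,0,0.9,0, 0,0,0,0,0,0.9,0, 0,0,0,0,0,0.9,0, 0,0,0,0,0,0,0]' && python3 -m creep '[0,0,0.076,0.149,-0.87,0,0, 0,0,0.076,0.149,-0.87,0,0, 0,0,0.076,0.149,-0.87,0,0, 0,0,0.076,0.149,-0.87,0,0, 0,0,0.076,0.149,-0.87,0,0, 0,0,0.076,0.149,-0.87,0,0, 0,0,0.076,0.149,-0.87,0,0, 0,0,0.076,0.149,-0.87,0,0, 0,0,0.076,0.149,-0.87,0,0, 0,0,0.076,0.149,-0.87,0,0]' && python3 -m creep '[0,0,0,0,0,0,0, 0,0,0,0,0,0,0]' && cat > chk.py <<'E'
from h import *
import sys
s=state();print(s['position'],s['orientation'],s['contact_force'],s['opening'])
ux=np.array([.9744,-.225]);uy=np.array([.225,.9744])
for n in("scene",):
    im,dd,P=cloud(n);h=cv2.cvtColor(im,cv2.COLOR_BGR2HSV);cv2.imwrite(f"pics/{n}_{sys.argv[1]}.png",im)
    m=(h[...,1]<60)&(h[...,2]>140)&(P[...,2]>.1)&(P[...,2]<.25)&(np.abs(P[...,0]-.553)<.11)&(np.abs(P[...,1]-.037)<.11)
    m=cv2.morphologyEx(m.astype(np.uint8),cv2.MORPH_OPEN,np.ones((3,3)))>0
    p=P[m]*1000; A=np.c_[(p[:,:2]-[554,36.9])@ux,(p[:,:2]-[554,36.9])@uy,np.ones(len(p))];k=np.ones(len(p),bool)
    for _ in range(6): c=np.linalg.lstsq(A[k],p[k,2],rcond=None)[0];k=np.abs(p[:,2]-A@c)<5
    print(n,k.sum(),"rect",cv2.minAreaRect(p[k,:2].astype(np.float32)),"slopes deg",np.degrees(np.arctan(c[:2])).round(2),"z",c[2].round(1))
    y=(h[...,0]>18)&(h[...,0]<35)&(h[...,1]>110)&(P[...,2]>.095)&(P[...,2]<.125)&(np.abs(P[...,0]-.553)<.08)&(np.abs(P[...,1]-.037)<.09)
    if y.sum()>5: print("yellow",y.sum(),cv2.minAreaRect((P[y][:,:2]*1000).astype(np.float32)))
E
python3 chk.py over
```

```text
time: 15.7
position: [0.5094, 0.2984, 0.1375]
orientation: [0.003, 0.169, 0.986, 0.0]
contact_force: [0.4, 0.6, -2.2]
opening: 0.009
time: 16.7
position: [0.5527, 0.0355, 0.1336]
orientation: [0.001, 0.113, 0.994, -0.001]
contact_force: [1.1, 0.2, -1.6]
opening: 0.0095
time: 16.9
position: [0.5527, 0.0366, 0.1336]
orientation: [0.001, 0.113, 0.994, -0.001]
contact_force: [-0.4, 0.6, -0.5]
opening: 0.0096
[0.55267168 0.03659783 0.13360137] [ 0.00103689  0.11336649  0.99355209 -0.00110218] [-0.3609803   0.58058505 -0.51292658] 0.009645370148515076
scene 1054 rect ((553.21044921875, 36.86960220336914), (126.10375213623047, 95.50761413574219), 78.01261901855469) slopes deg [-0.05 -0.28] z 156.5
yellow 263 ((554.7684326171875, 40.939613342285156), (130.9152069091797, 90.53490447998047), 77.56198120117188)
```

The lid is level and centred within about 1 mm of the tub in the same view. Lower to just above the clips' contact, then press slowly.

```bash
python3 -m creep '[0,0,0,0.02,0,-0.5,0, 0,0,0,0,0,-0.4,0, 0,0,0,0,0,-0.2,0, 0,0,0,0,0,-0.1,0, 0,0,0,0,0,0,0]' && python3 -m creep '[0,0,0,0,0,-0.1,0, 0,0,0,0,0,0,0]' && python3 -m creep '[0,0,0,0,0,-0.1,0, 0,0,0,0,0,0,0]'&& python3 -m creep '[0,0,0,0,0,-0.06,0, 0,0,0,0,0,0,0]'
```

```text
time: 17.45
position: [0.5534, 0.0369, 0.0975]
orientation: [0.001, 0.113, 0.994, -0.001]
contact_force: [-0.2, -0.9, -0.5]
opening: 0.0094
time: 17.65
position: [0.5535, 0.0368, 0.0947]
orientation: [0.001, 0.113, 0.994, -0.001]
contact_force: [0.5, 1.4, -0.8]
opening: 0.0094
time: 17.85
position: [0.5537, 0.0367, 0.0917]
orientation: [0.001, 0.113, 0.994, -0.001]
contact_force: [1.1, -1.3, 0.4]
opening: 0.0092
time: 18.05
position: [0.5538, 0.0367, 0.0901]
orientation: [0.002, 0.113, 0.994, -0.001]
contact_force: [0.7, -1.6, 3.4]
opening: 0.0092
```

```bash
python3 - <<'E'
from h import *
s=state();print(s['position'],s['contact_force'],s['torque'])
im,dd,P=cloud("scene");a=capture("top")[0]
cv2.imwrite("pics/fit.png",cv2.resize(im[225:330,260:350],(514,600),interpolation=cv2.INTER_CUBIC))
E
```

```text
[0.55383255 0.03671457 0.09008193] [ 0.74576906 -1.63925714  3.35997556] [-0.15592344 -0.15466675  0.03680218]
```

View pics/fit.png

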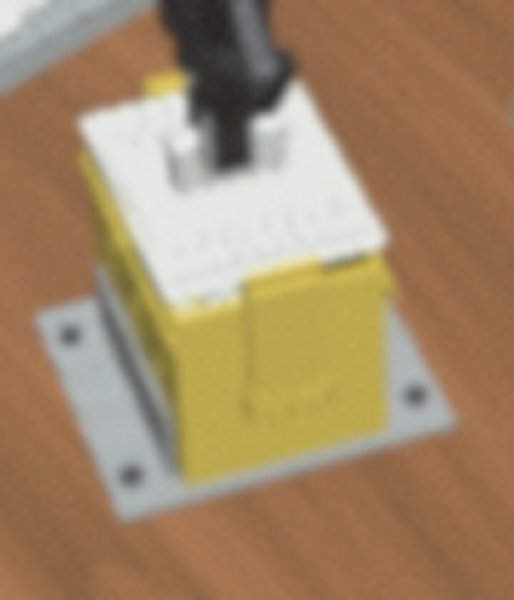

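The lid sits squarely between the clips (front clip at crop (310,265)), 11 mm above home, with push just starting. Continue pressing in small steps.

```bash
for i in 1; do python3 -m creep '[0,0,0,0,0,-0.06,0, 0,0,0,0,0,0,0]'; python3 -m creep '[0,0,0,0,0,-0.06,0, 0,0,0,0,0,0,0]'; done
```

```text
time: 18.35
position: [0.5539, 0.0368, 0.0883]
orientation: [0.002, 0.113, 0.994, -0.001]
contact_force: [0.9, -0.1, 5.5]
opening: 0.0095
time: 18.55
position: [0.554, 0.0368, 0.0867]
orientation: [0.002, 0.113, 0.994, -0.001]
contact_force: [0.9, -1.3, 9.0]
opening: 0.0092
```

```bash
python3 -m creep '[0,0,0,0,0,-0.04,0, 0,0,0,0,0,0,0]';  python3 -m creep '[0,0,0,0,0,-0.04,0, 0,0,0,0,0,0,0]'
```

```text
time: 18.75
position: [0.5541, 0.0368, 0.0857]
orientation: [0.002, 0.113, 0.994, -0.001]
contact_force: [0.5, -0.5, 12.7]
opening: 0.0096
time: 18.95
position: [0.5538, 0.0366, 0.084]
orientation: [0.002, 0.113, 0.994, -0.001]
contact_force: [1.9, -2.4, -2.1]
opening: 0.0095
```

The push peaked at 12.7 N and dropped about 5 mm above home, as described. On to the rim.

```bash
python3 -m creep '[0,0,0,0,0,-0.06,0, 0,0,0,0,0,0,0]';  python3 -m creep '[0,0,0,0,0,-0.06,0, 0,0,0,0,0,0,0]'; python3 -m creep '[0,0,0,0,0,-0.03,0, 0,0,0,0,0,0,0]'
```

```text
time: 19.15
position: [0.5529, 0.0368, 0.0814]
orientation: [0.001, 0.113, 0.994, -0.001]
contact_force: [0.3, -0.9, -7.6]
opening: 0.0097
time: 19.35
position: [0.5533, 0.0368, 0.08]
orientation: [0.001, 0.113, 0.994, -0.001]
contact_force: [0.4, -0.1, -1.2]
opening: 0.0096
time: 19.55
position: [0.5535, 0.0368, 0.0793]
orientation: [0.001, 0.113, 0.994, -0.001]
contact_force: [0.4, 0.2, -1.0]
opening: 0.0095
```

```bash
python3 -m creep '[0,0,0,0,0,-0.03,0, 0,0,0,0,0,0,0]'; python3 -m creep '[0,0,0,0,0,-0.03,0, 0,0,0,0,0,0,0]'
```

```text
time: 19.75
position: [0.5536, 0.0368, 0.0792]
orientation: [0.002, 0.113, 0.994, -0.001]
contact_force: [-4.0, -0.2, 16.3]
opening: 0.0088
time: 19.95
position: [0.5536, 0.0368, 0.0792]
orientation: [0.002, 0.113, 0.994, -0.001]
contact_force: [-10.2, 0.1, 33.2]
opening: 0.0093
```

Hard stop is exactly at the expected home height, pressing 33 N. Ease to about 20 N, hold, and verify.

```bash
python3 -m creep '[0,0,0,-0.01,0,0.022,0, 0,0,0,0,0,0,0, 0,0,0,0,0,0,0, 0,0,0,0,0,0,0, 0,0,0,0,0,0,0]' && python3 chk.py fin && python3 - <<'E'
from h import *
im=cv2.imread("pics/scene_fin.png");a=capture("top")[0]
w=np.zeros((600,800,3),np.uint8)
w[:,:400]=cv2.resize(im[225:330,270:340],(400,600),interpolation=cv2.INTER_CUBIC)
w[:300,400:]=cv2.resize(im[120:420,150:450],(400,300)); w[300:,400:]=cv2.resize(a[110:290,180:470],(400,300))
cv2.imwrite("pics/final.png",w)
E
```

```text
time: 20.45
position: [0.5536, 0.0368, 0.0792]
orientation: [0.002, 0.113, 0.994, -0.001]
contact_force: [-3.8, -1.2, 17.4]
opening: 0.0098
[0.55359398 0.0367821  0.07924259] [ 0.00193022  0.11294987  0.99359826 -0.00105282] [-3.84073384 -1.24000518 17.36130093] 0.00976965879350068
scene 682 rect ((552.4459228515625, 37.74441909790039), (115.41149139404297, 90.45999908447266), 77.94857788085938) slopes deg [0.11 0.08] z 102.7
yellow 146 ((574.8705444335938, 40.27678298950195), (77.87523651123047, 137.09521484375), 5.374371528625488)
```

View pics/final.png

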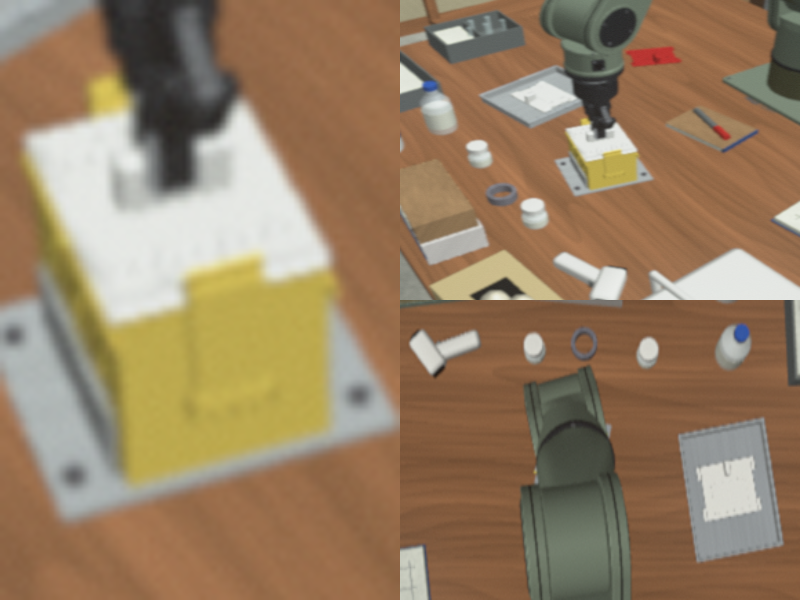

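The lid is flush on the rim with the clip over its edge (left crop, (225,275)). The day lid lies flat, tab up, in the tray (lower right, (728,488)), and the other things have not moved. The hand still presses at 17 N, so I hand in.

```bash
python3 -c "
from cell import close_job,state
print(close_job());s=state();print(s['time'],s['contact_force'])"
```

```text
the job is handed in; nothing more can be done
None
the job is handed in; nothing more can be done
```

The sharps tub is locked and the job was handed in at about 20.5 s, with the hand still pressing the locking lid at about 17 N.

- **Day lid:** I tipped it to about 21° by the tab with its heel still on the rim (about 3 N reaction). Then I lifted it off and laid it flat, tab up, in the tray.
- **Locking lid:** The push peaked at 12.7 N and dropped suddenly about 5 mm above home. The lid then stopped hard at the expected home height, and the last check showed it level to about 0.1°.
- **Clips:** The near clip can be seen over the lid's edge. The far clip was mostly hidden, so its closing is inferred from the force drop and the level lid.
- **Other things:** The jars, tape, sanitiser and thermometer look unmoved in the last picture.

**Disagreements and misses:**
- The reported TCP was about 27–35 mm beyond the real fingertips. My first grip therefore closed on air above the tab, without touching anything, and I corrected for the offset afterwards.
- The press briefly reached 33 N on the locking lid, and setting the day lid down reached about 23 N, both under the limits.

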